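# Third hand for the last board of a wooden seed flat

## Task

Pick up the longer of the two loose pine boards, stand it on edge on the plywood deck of the jig, and close the open end of the half-built seed flat with it: flat against both side-board ends, bottom edge down on the deck, its two ends flush with the outer faces of the side boards. Push it against them with a steady force of about 11 N (the sprung carriage under the flat then gives way by about 11 mm) without ramming it, hold that push for a couple of seconds, and finish while still holding and pushing, so that I can drive the screws. Leave the offcut, pot, paper cup and screwdriver alone.

Things in the scene. Friction and masses are not known exactly. Their poses are not given: they have to be found in the camera images.
- end_board: The loose end board: plain pine, 15 mm thick (its x) by 200 mm long (its y) by 80 mm high (its z), about 0.15 kg, standing on its long edge on the table. Origin: centre of its underside. Both faces and both ends are alike. The longer of the two loose boards.
- jig: Fixed jig: plywood deck 360 mm (its x) by 260 mm (its y), its top 12 mm above the table. Origin: centre of the deck's underside, on the table; z up. The flat's open end looks to jig -x, towards the robot; 90 mm of bare deck lie before it. Two springs and a 67 mm high backstop at the far end; low guide strips beside the flat, ending 30 mm short of the open end.
- flat: Half-built pine flat, a U from above: two side boards 200 mm long (its x), 15 mm thick, tops 74 mm above the deck, outer faces 200 mm apart, and a far end board. Origin: in the open end, midway between the side boards' near end faces (these lie at x = 0), at deck-top height; x points into the flat (push direction), y left, z up. Moves with the carriage. Bottom slats inside, 12 mm high.
- seat (a point): Point on the flat where the centre of the end board's underside belongs: 7.5 mm before the flat's origin (its -x), midway between the side boards, at deck-top height. Same axes as the flat; moves with it. The inside of the flat behind it is open from above, bare for 50 mm, 170 mm wide: room for a finger.
- carriage (a joint): Sprung slide that carries the flat along the jig's +x: 0 m at rest, up to 0.02 m. Its springs push back with 1 N per mm from zero (0.011 m is 11 N), with next to no friction, so its value shows the force of the push.
- offcut: A loose pine offcut, 15 mm by 120 mm by 80 mm high, on edge like the end board but shorter; may be nearer or farther than the end board. Origin: centre of its underside; y along its length. Leave it.
- pot: Black plastic plant pot, 150 mm across the rim, 140 mm high. Origin: centre of its underside. Leave it.
- paper_cup: Brown paper cup, 80 mm across the rim, 90 mm high. Origin: centre of its underside. Leave it.
- screwdriver: Screwdriver with a black handle, 200 mm long, lying on the table beyond the loose boards. Origin: its middle, on the table. Leave it.
Not all that is in view belongs to the job. What is shaped like the end_board but pink is not meant.

How it is judged:
By the outcome, as a careful person would: the job done as asked, in the order asked, and still so for the second after the job is handed in, while the arm keeps its last pose, push and grip.
It also fails if it takes over 45 s, if anything falls off the work surface, if the arm or the gripper's body presses on something with over 40 N, if the wrist force passes 120 N, or if a joint passes its speed limit or range.

## Robot

A 7-joint arm with a two-finger parallel gripper is mounted at the origin on the work surface. World frame = base frame: x ahead of the robot, y to its left, z up, the work surface at z = 0. Lengths are in mm, angles in rad, forces in N, time in s.
With the tool pointing down it reaches from about 425 to 875 mm from the base axis. Payload 9.9 kg.
Tool frame: the origin (TCP) lies midway between the tips of the shut fingers; the grasp point (between the pads) lies robot.grip_point_offset behind it (robot.grip_point_offset is the distance from the TCP to the grasp point, in mm); z points along the fingers, y is the line along which they close (so a half turn about z gives the same grasp; the last joint's range is limited). The gripper opens to 85 mm and grips with 20 to 120 N. Pads are 22 mm wide; open, the fingers measure 114 mm over their backs; the gripper's body (76 mm by 85 mm) begins 54 mm behind the grasp point. The pads swing forward as they close: fully open they stand 13 mm farther back than shut.
Start: joints at [-0.084, 0.576, 0.025, 1.437, -0.015, 1.129, -0.057], TCP at [675.003, 0.006, 231.289] pointing down, gripper open.
Joint ranges: [-2.76, 2.76], [-0.34, 2.15], [-1.52, 1.57], [0.19, 2.46], [-1.09, 4.23], [0.17, 1.99], [-2.82, 2.82]. Speed limits (rad/s): [2.22, 2.22, 3.01, 3.01, 3.14, 3.14, 3.14].

## Interface

Orientations are given as [roll, pitch, yaw] about the fixed x, y, z axes, in that order (R = Rz(yaw) Ry(pitch) Rx(roll)).
In Python, from rig import robot gives the robot as it stands. Calls block until the motion is done:
- robot.move_ptp(position, orientation): joint-space move of the TCP to a pose.
- robot.move_linear(position, max_speed=150, rot=None): straight line of the TCP; rot=None keeps the orientation; max_speed is the mean speed in mm/s.
- robot.movej(angles): joint-space move.
- robot.grip(opening, grasp_force=None): opening from 0.0 (shut) to 1.0 (fully open); grasp_force is the grip in N (None keeps the last); returns when the fingers have stopped.
- robot.dwell(seconds).
- robot.solve_ik(position, orientation): joint angles nearest the present ones, or None.
- robot.get_obs(): the state.
- robot.capture(name): name is "scene" or "side" or "wrist"; returns the picture (480x640x3 uint8, red, green, blue); there is no depth.
- robot.calibration(name): a dict with "intrinsics" (3x3 intrinsics, pixels), "dist_coeffs" ([k1, k2, p1, p2, k3] as OpenCV has them; the pictures are not rectified), "eye" and "attitude" of the camera in the world; the wrist camera has in their place "mount" (4x4, takes a point from camera to tool coordinates, whose origin is the TCP and whose axes are the flange's). Camera axes: x right, y up, looking along -z (the intrinsics and any distortion apply to the point x, -y, -z); pixel columns grow to the right and rows downward; lengths in mm; the calibration is good to about 2 mm. A picture is of the moment at which its call begins: read the wrist's pose just before it. calibration takes no time and is no camera call.
A pose or a line that the arm cannot do raises robot.IKError and nothing moves.
- robot.finish_job(): hands the job in; it is judged then, once.
The state is a dict: "time_s": time; "joint_pos": joint angles; "joint_vel": joint speeds; "tau": joint torques, N m; "eef_pos": TCP position; "eef_rot": TCP orientation; "force": force on the tool from outside, world axes, zero at the start; "ft_torque": the same for the moment, N m; "gripper_width": opening from 0.0 (shut) to 1.0 (fully open); "finger_force": force on a finger pad.
Only numpy, scipy, OpenCV 4.12 (cv2) and the standard library are available. Lean on these libraries where they do the work, as an engineer would, in place of code of your own. Each camera call takes 0.05 s, during which the arm holds its last target. There are 200 camera calls.

## Working session

There is one attempt and no reset: what is moved stays moved. The work goes in short steps, each a Python script; the robot and the scene stay as the last script left them, time stands still between calls to the robot, and variables do not carry over. Pictures are saved under pics/ and viewed, at most 10 in all, crops included, and the job is handed in when it is done.

```bash
mkdir -p pics; ls
python3 - <<'E'
from rig import robot
import cv2,numpy as np
for n in ("scene","side","wrist"):
    im=robot.capture(n); cv2.imwrite(f"pics/{n}0.png",im[:,:,::-1]); print(n,robot.calibration(n))
o=robot.get_obs(); print(o, robot.grip_point_offset)
E
```

```text
pics
scene {'intrinsics': array([[566.82602426,   0.        , 321.00081793],
       [  0.        , 566.82602426, 236.33006609],
       [  0.        ,   0.        ,   1.        ]]), 'dist_coeffs': array([-0.08661157,  0.        ,  0.        ,  0.        ,  0.        ]), 'eye': array([1710.45318383, -586.99456917, 1184.4232821 ]), 'attitude': array([ 0.85137563, -0.02139642,  1.17758826])}
side {'intrinsics': array([[539.7476114 ,   0.        , 329.09573419],
       [  0.        , 539.7476114 , 239.56171259],
       [  0.        ,   0.        ,   1.        ]]), 'dist_coeffs': array([-0.09489552,  0.        ,  0.        ,  0.        ,  0.        ]), 'eye': array([ 194.21428024,  987.31813734, 1137.90287173]), 'attitude': array([ 0.79085495,  0.01550027, -2.84131708])}
wrist {'intrinsics': array([[412.36816263,   0.        , 322.61550984],
       [  0.        , 412.36816263, 237.21380356],
       [  0.        ,   0.        ,   1.        ]]), 'dist_coeffs': array([-0.01197539,  0.        ,  0.        ,  0.        ,  0.        ]), 'mount': array([[ 4.54896245e-04,  9.55164165e-01,  2.96076
[... 324 characters left out ...]
ray([-0.08380695,  0.57633436,  0.02483726,  1.43772113, -0.01497289,
        1.12901105, -0.05649981]), 'joint_vel': array([ 0.00084703, -0.00387823,  0.00040742, -0.00230597,  0.00056363,
        0.00135125,  0.00022536]), 'tau': array([ 3.53695883e-03, -7.66262698e+01,  2.25340560e+00, -2.86181796e+01,
        1.58117601e-02,  9.86463390e-03, -3.06662548e-05]), 'eef_pos': array([6.74648455e+02, 1.29456396e-02, 2.30641402e+02]), 'eef_rot': array([-3.14030564e+00,  8.00127045e-05,  1.57085748e+00]), 'force': array([ 0.18312976,  0.2217873 , -0.35840405]), 'ft_torque': array([ 0.01770296, -0.04224768,  0.0050665 ]), 'finger_force': 0.0, 'gripper_width': 1.0011737947673935} 18.700000000000003
```

View pics/scene0.png

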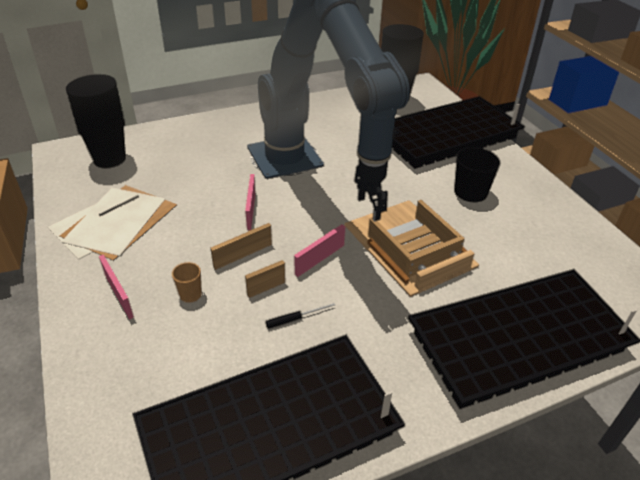

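View pics/side0.png

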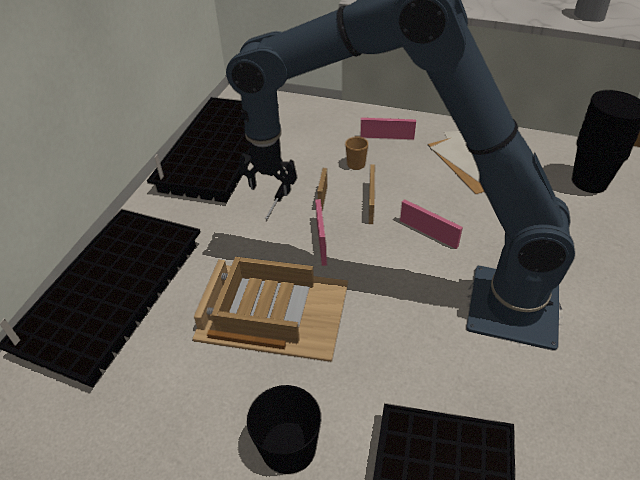

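Candidates in the scene view: brown boards at (241,247), the longer one, and (265,278), the offcut. The pink boards are at (320,250), (251,200) and (115,287). In the side view the long one is at (372,193) and the offcut at (323,185). The flat is at (415,240) in scene and opens towards the robot. I choose (241,247) and will check it in a crop with the mask outlines.

```bash
cat > h.py <<'E'
import numpy as np, cv2
from scipy.spatial.transform import Rotation as Rn
from rig import robot
F=np.diag([1.,-1,-1])
def pose(n,obs=None):
    c=robot.calibration(n)
    if n!="wrist": return c,Rn.from_euler('xyz',c['attitude']).as_matrix(),np.array(c['eye'])
    T=Rn.from_euler('xyz',obs['eef_rot']).as_matrix(); M=c['mount']
    return c,T@M[:3,:3],T@M[:3,3]+obs['eef_pos']
def ray(P,uv):
    c,R,e=P
    p=cv2.undistortPoints(np.array(uv,float).reshape(-1,1,2),c['intrinsics'],c['dist_coeffs'])[:,0]
    return (R@F@np.c_[p,np.ones(len(p))].T).T
def onz(P,uv,z):
    d=ray(P,uv); return P[2]+d*((z-P[2][2])/d[:,2])[:,None]
def proj(P,X):
    c,R,e=P
    X=(F@R.T@(np.array(X,float).reshape(-1,3)-e).T).T
    return cv2.projectPoints(X,np.zeros(3),np.zeros(3),c['intrinsics'],c['dist_coeffs'])[0][:,0]
E
python3 - <<'E'
from h import *
for n,win in (("scene",(205,215,90,90)),("side",(312,155,70,75))):
    im=cv2.imread(f"pics/{n}0.png"); P=pose(n)
    hsv=cv2.cvtColor(im,cv2.COLOR_BGR2HSV)
    m=cv2.inRange(hsv,(8,90,30),(22,255,255))
    x,y,w,h=win; k=np.zeros_like(m); k[y:y+h,x:x+w]=m[y:y+h,x:x+w]
    cs=cv2.findContours(k,cv2.RETR_EXTERNAL,cv2.CHAIN_APPROX_NONE)[0]
    vis=im.copy()
    for c in cs:
        if cv2.contourArea(c)<100: continue
        ap=cv2.approxPolyDP(c,2.5,True)[:,0]
        print(n,cv2.contourArea(c)); 
        for a,b,d in zip(ap,onz(P,ap,80),onz(P,ap,0)): print(a,b[:2].round(),d[:2].round())
        cv2.drawContours(vis,[c],-1,(0,255,0),1)
    if n=="scene": cv2.imwrite("pics/crop1.png",cv2.resize(vis[180:300,200:360],(800,600),interpolation=cv2.INTER_NEAREST))
# flat crop
im=cv2.imread("pics/scene0.png");cv2.imwrite("pics/crop2.png",cv2.resize(im[190:300,340:487],(800,600),interpolation=cv2.INTER_CUBIC))
E
```

```text
scene 811.5
[283 261] [ 613. -222.] [ 534. -196.]
[246 275] [ 629. -335.] [ 551. -317.]
[248 295] [ 702. -352.] [ 629. -335.]
[282 283] [ 693. -254.] [ 620. -229.]
scene 1273.5
[270 225] [ 451. -206.] [ 360. -178.]
[251 229] [ 448. -265.] [ 357. -241.]
[212 247] [ 484. -394.] [ 396. -380.]
[214 267] [ 567. -409.] [ 484. -396.]
[269 245] [ 536. -237.] [ 451. -212.]
side 186.0
[325 168] [ 636. -339.] [ 669. -440.]
[317 190] [ 626. -226.] [ 659. -318.]
[322 206] [ 589. -159.] [ 618. -246.]
[326 188] [ 602. -243.] [ 633. -336.]
side 204.0
[374 165] [ 488. -399.] [ 510. -504.]
[370 169] [ 495. -375.] [ 518. -478.]
[369 223] [ 436. -126.] [ 454. -211.]
[372 223] [ 428. -129.] [ 446. -213.]
side 223.0
[347 155] [ 587. -428.] [ 617. -535.]
[349 167] [ 563. -366.] [ 591. -468.]
[363 167] [ 520. -379.] [ 544. -482.]
[365 155] [ 530. -444.] [ 555. -552.]
```

View pics/crop1.png

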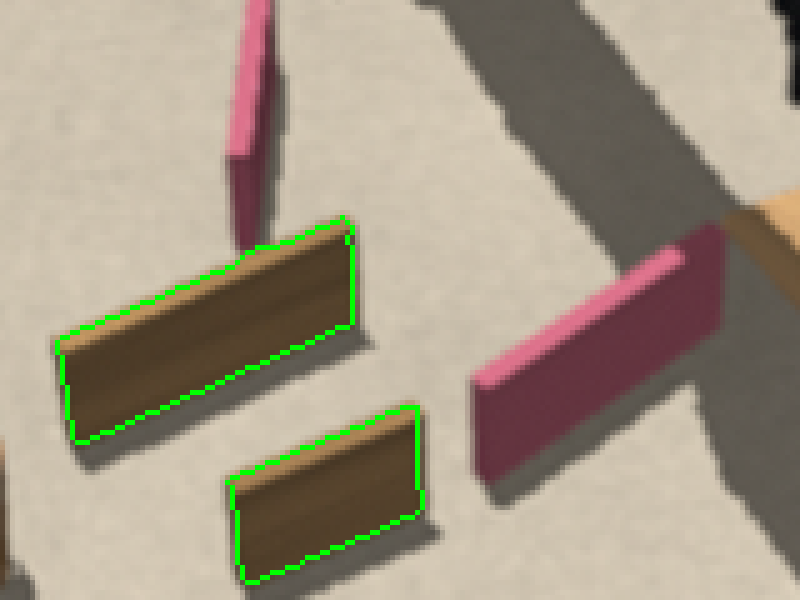

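View pics/wrist0.png

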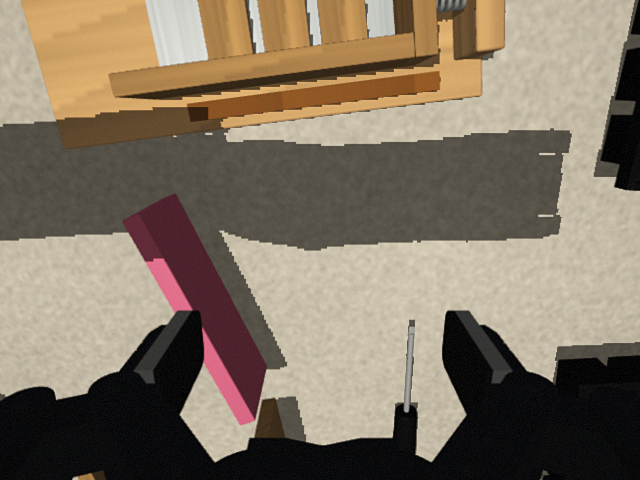

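The crop confirms the long pine board, about 190 mm by mask edges against about 115 mm for the offcut. It stands near (460,-302) with a yaw of about 10°. Wrist view: the right side board's near corner is at about (110,78), which puts the flat origin near (510,196). Next I look from above at both.

Run:
```python
from h import *
import pickle
for n,p in (("flat",[530,160,330]),("board",[465,-345,300])):
    robot.move_ptp(p,[np.pi,0,np.pi/2]); robot.dwell(0.3)
    o=robot.get_obs(); im=robot.capture("wrist")
    cv2.imwrite(f"pics/w_{n}.png",im[:,:,::-1]); pickle.dump(o,open(n+".pkl","wb")); print(o['time_s'],o['eef_pos'],o['eef_rot'])
```

```text
1.3917 [530.43403718 159.17065751 329.32803233] [-3.14063415e+00  5.80177918e-04  1.56936389e+00]
3.5917 [ 465.3038875  -344.55703925  299.98789341] [-3.14159232e+00 -1.10519356e-04  1.57163363e+00]
```

View pics/w_flat.png

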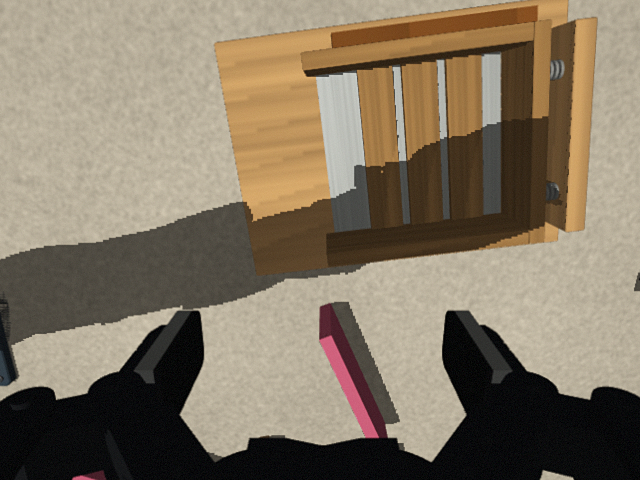

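View pics/w_board.png

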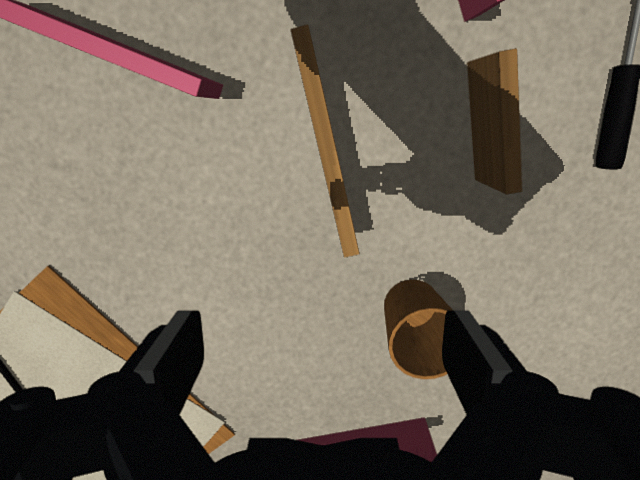

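Board top: from (302,25) to (352,256), clearly separate from the offcut at (497,120). The deck's near edge runs from (216,43) to (257,275). The side-board near-end corners are around (302,55) and (328,265), the latter in shadow. I zoom on those two corners and compute.

Run:
```python
from h import *
import pickle
# board
o=pickle.load(open("board.pkl","rb"));P=pose("wrist",o)
im=cv2.imread("pics/w_board.png");hsv=cv2.cvtColor(im,cv2.COLOR_BGR2HSV)
m=cv2.inRange(hsv,(5,85,20),(25,255,255));k=np.zeros_like(m);k[10:268,280:370]=m[10:268,280:370]
c=max(cv2.findContours(k,cv2.RETR_EXTERNAL,cv2.CHAIN_APPROX_NONE)[0],key=cv2.contourArea)
W=onz(P,c[:,0],80)[:,:2]; r=cv2.minAreaRect(W.astype(np.float32)); print("board",r,cv2.boxPoints(r))
# scene cross-check
print(proj(pose("scene"),[[*r[0],80]]))
# deck
o=pickle.load(open("flat.pkl","rb"));P=pose("wrist",o)
im=cv2.imread("pics/w_flat.png");hsv=cv2.cvtColor(im,cv2.COLOR_BGR2HSV)
m=cv2.inRange(hsv,(5,85,20),(25,255,255))
E=np.array([(np.flatnonzero(m[y,200:300])[0]+200,y) for y in range(55,265,3)],float)-[.5,0]
W=onz(P,E,12)[:,:2]
vx,vy,x0,y0=cv2.fitLine(W.astype(np.float32),cv2.DIST_HUBER,0,.01,.01).ravel()
n=np.array([-vy,vx]); print("near edge yaw",np.degrees(np.arctan2(-vx*np.sign(vy),abs(vy))),x0,y0,"res",np.abs((W-[x0,y0])@n).max())
print("deck corners",onz(P,[(216,43),(257,275)],12))
print("tops", onz(P,[(302,55),(330,265)],86))
a=cv2.resize(im[30:105,270:350],(400,375),interpolation=cv2.INTER_CUBIC);b=cv2.resize(im[215:290,295:375],(400,375),interpolation=cv2.INTER_CUBIC)
v=np.hstack([a,b]); v=(255*(v/255.)**.55).astype(np.uint8); cv2.imwrite("pics/crop3.png",v)
```

```text
board ((468.6900329589844, -301.1004638671875), (15.137487411499023, 198.81802368164062), 13.36982536315918) [[ 438.3395  -206.13582]
 [ 484.31332 -399.56543]
 [ 499.04056 -396.06512]
 [ 453.06674 -202.6355 ]]
[[241.26517752 236.03903559]]
near edge yaw 7.005722 432.74545 181.25966 res 0.6605313835745008
deck corners [[420.80420264 300.7757105   12.        ]
 [450.56682695  45.68373574  12.        ]]
tops [[511.91114904 280.60480238  86.        ]
 [536.86851983  87.06308568  86.        ]]
```

View pics/crop3.png

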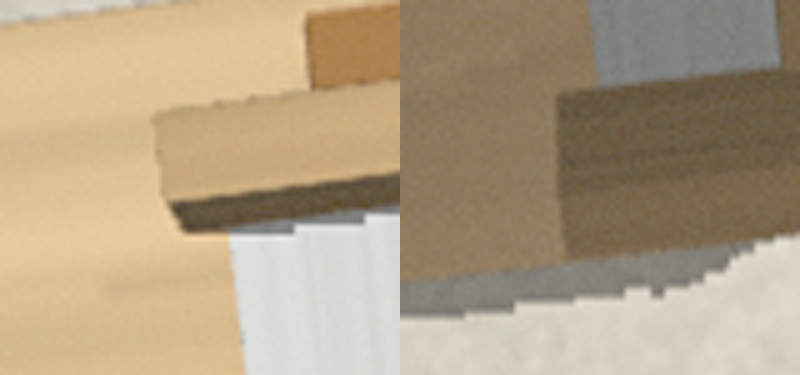

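Run:
```python
from h import *
import pickle
o=pickle.load(open("flat.pkl","rb"));P=pose("wrist",o)
t=onz(P,[(301,53.4),(303,70),(327,253),(328.4,266.6)],86)[:,:2]; print(t)
d=t[0]-t[3]; print("width",np.hypot(*d),"yaw",np.degrees(np.arctan2(-d[0],d[1])),"mid",(t[0]+t[3])/2)
c=np.radians(7.0);n=np.array([np.cos(c),np.sin(c)])
print("from near edge",[(q-[432.745,181.26])@n for q in t])
S=pose("scene"); O=(t[0]+t[3])/2
print(proj(S,[[*t[0],86],[*t[3],86],[*O,12]]))
for z in (30,56,120):
  for p in ([468.7,-301.1],[*(O-7.5*n)]):
    for yaw in (13.4,7): print(z,p,yaw,robot.solve_ik([p[0],p[1],z],[np.pi,0,np.pi/2+np.radians(yaw)]) is not None)
```

```text
[[511.06945338 281.88034439]
 [512.59698366 268.53252005]
 [533.84352551  99.77047218]
 [535.27550438  85.35203812]]
width 198.01340376180067 yaw 7.021657241795614 mid [523.17247888 183.61619126]
from near edge [np.float64(90.00317008357), np.float64(89.89262379627283), np.float64(90.41387718445048), np.float64(90.0780172031723)]
[[420.61055222 199.58461252]
 [369.02800987 217.97727005]
 [392.95521998 226.58084501]]
30 [468.7, -301.1] 13.4 True
30 [468.7, -301.1] 7 True
30 [np.float64(515.7283827398614), np.float64(182.70217117965845)] 13.4 True
30 [np.float64(515.7283827398614), np.float64(182.70217117965845)] 7 True
56 [468.7, -301.1] 13.4 True
56 [468.7, -301.1] 7 True
56 [np.float64(515.7283827398614), np.float64(182.70217117965845)] 13.4 True
56 [np.float64(515.7283827398614), np.float64(182.70217117965845)] 7 True
120 [468.7, -301.1] 13.4 True
120 [468.7, -301.1] 7 True
120 [np.float64(515.7283827398614), np.float64(182.70217117965845)] 13.4 True
120 [np.float64(515.7283827398614), np.float64(182.70217117965845)] 7 True
```

Flat: width 198 against the given 200 mm, near end 90.0 mm from the deck edge, yaw 7.0°, origin (523.2, 183.6), all consistent. The board measures 15×199 mm at (468.7,-301.1), yaw 13.4°. Now the grasp.

Run:
```python
from h import *
rot=[np.pi,0,np.pi/2+np.radians(13.4)]; p=[468.7,-301.1]
robot.move_ptp([*p,130],rot)
robot.move_linear([*p,31],100)
robot.dwell(.2); o=robot.get_obs(); print(o['eef_pos'],o['force'])
robot.grip(0.0,60); robot.dwell(.2)
o=robot.get_obs(); print(o['time_s'],o['gripper_width'],o['finger_force'],o['force'],o['eef_pos'])
robot.move_linear([*p,150],120); robot.dwell(.3)
o=robot.get_obs(); print(o['time_s'],o['gripper_width'],o['finger_force'],o['force'],o['eef_pos'])
c=np.radians(7.0);n=np.array([np.cos(c),np.sin(c)])
q=np.array([523.17,183.6])-n*(7.5+30)
robot.move_ptp([*q,150],[np.pi,0,np.pi/2+c]); 
robot.move_linear([*q,31+12+8],120); robot.dwell(.4)
o=robot.get_obs(); print(o['time_s'],o['gripper_width'],o['force'],o['eef_pos'],o['eef_rot'])
for m in("wrist","side"): cv2.imwrite(f"pics/{m}_h.png",robot.capture(m)[:,:,::-1])
a=cv2.imread("pics/wrist_h.png");b=cv2.imread("pics/side_h.png")
v=np.vstack([np.hstack([cv2.resize(a,(400,300)),cv2.resize(b,(400,300))]),np.hstack([a[100:400,120:520],cv2.resize(b[230:370,180:367],(400,300))])])
cv2.imwrite("pics/held.png",v)
```

```text
[ 468.97351086 -301.26950163   31.50518902] [-1.52661687  0.09317425 -0.6060939 ]
6.5583 0.16494433126016134 58.78135085105896 [0.18602923 1.98182679 2.44349052] [ 468.86353659 -301.11301951   31.08564798]
8.0 0.16844149788653268 58.46453368663788 [ 0.22568331 -0.03027633 -1.39958573] [ 468.53571637 -301.02372694  149.59163774]
11.125 0.16433344822050877 [-0.08041681  0.05570581 -1.147844  ] [486.05268144 179.13608592  51.24851209] [ 3.14115251e+00 -1.74083461e-04  1.69304448e+00]
```

View pics/held.png

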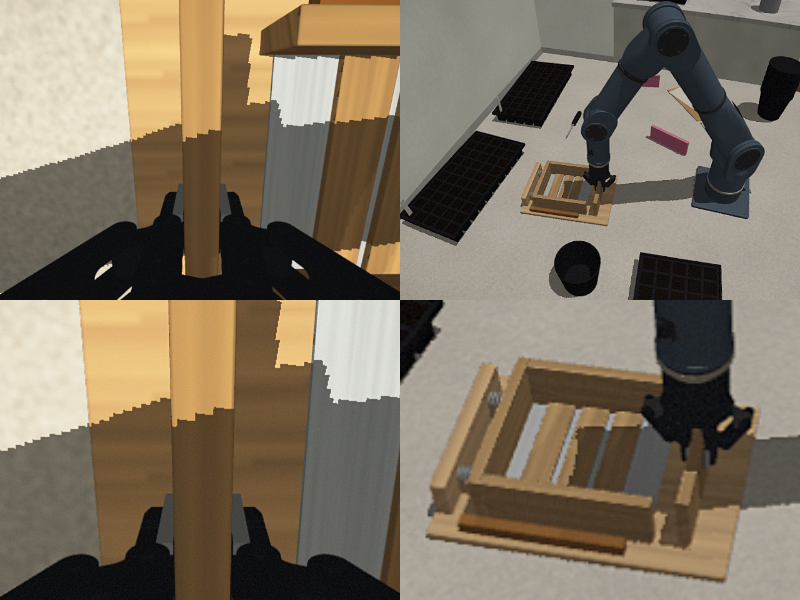

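The board is held square and parallel to the open end, about 30 mm before it, with the +y end visible in the side view. I lower to light deck contact, go to about 6 mm from the flat, and check flushness.

```bash
cat >> h.py <<'E'
c7=np.radians(7.0);N=np.array([np.cos(c7),np.sin(c7)]);L=np.array([-N[1],N[0]]);O=np.array([523.17,183.6])
def favg(k=8):
    f=[];p=[]
    for _ in range(k): robot.dwell(.02); o=robot.get_obs(); f.append(o['force']);p.append(o['eef_pos'])
    f=np.mean(f,0);p=np.mean(p,0)
    return np.array([f[:2]@N,f[:2]@L,f[2]]),np.array([(p[:2]-O)@N,(p[:2]-O)@L,p[2]]),o['time_s']
def tgt(x,y,z): return [*(O+x*N+y*L),z]
E
python3 - <<'E'
from h import *
np.set_printoptions(precision=2,suppress=True)
f0,p,t=favg(); print(f0,p,t)
z=46.
robot.move_linear(tgt(-37.5,0,z),40)
while z>39:
    z-=.5; robot.move_linear(tgt(-37.5,0,z),20); f,p,t=favg(5); print(z,f-f0,p)
    if f[2]-f0[2]>2.5: break
robot.move_linear(tgt(-14,0,z),30); f,p,t=favg(); print(f-f0,p,t)
open("z.txt","w").write(f"{z} {f0[0]} {f0[1]} {f0[2]}")
for m in("scene","side"): cv2.imwrite(f"pics/{m}_g.png",robot.capture(m)[:,:,::-1])
b=cv2.imread("pics/side_g.png");a=cv2.imread("pics/scene_g.png")
P,S=pose("side"),pose("scene")
# predicted corners if flush: board +y/-y top corners and flat tops
X=[[*(O+x*N+y*L),zz] for x,y,zz in((-14+7.5,100,92),(-14+7.5,-100,92),(0,100,86),(0,-100,86))]
print(proj(P,X),proj(S,X))
up=lambda i,x,y:cv2.resize(i[y:y+60,x:x+80],(400,300),interpolation=cv2.INTER_CUBIC)
s=proj(P,X);q=proj(S,X)
v=np.hstack([up(b,int(s[0][0])-40,int(s[0][1])-30),up(a,int(q[0][0])-40,int(q[0][1])-30)])
w=np.hstack([up(b,int(s[1][0])-40,int(s[1][1])-30),up(a,int(q[1][0])-40,int(q[1][1])-30)])
cv2.imwrite("pics/flush.png",np.vstack([v,w]))
E
```

```text
[ 0.25  0.31 -1.59] [-37.49   0.03  51.05] 11.3583
45.5 [-0.39 -0.33  0.11] [-37.49  -0.    45.52]
45.0 [-0.14 -0.24 -0.12] [-37.5   -0.    45.01]
44.5 [-0.53  0.12 -0.37] [-37.5   0.   44.5]
44.0 [ 0.06 -0.27 -0.11] [-37.51  -0.01  43.98]
43.5 [-0.32 -0.37  0.15] [-37.52   0.01  43.48]
43.0 [-0.57 -0.06  2.16] [-37.43  -0.    43.06]
42.5 [-1.84 -0.93  9.59] [-37.38   0.01  43.04]
[-10.76  -0.43  20.06] [-16.7   -0.    43.06] 15.0333
[[299.   326.21]
 [315.35 265.15]
 [296.48 327.33]
 [313.01 266.39]] [[419.89 196.92]
 [367.73 215.37]
 [420.86 199.5 ]
 [368.75 218.07]]
```

View pics/flush.png

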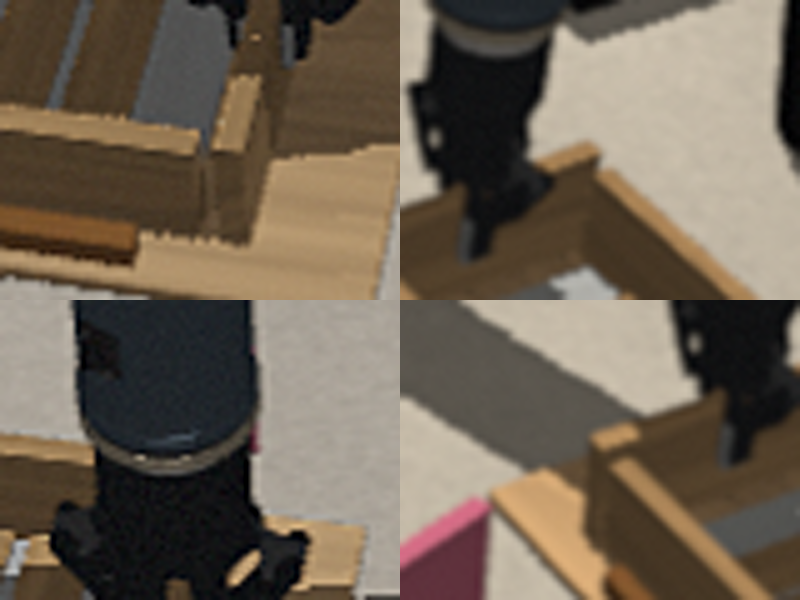

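Run:
```python
from h import *
np.set_printoptions(precision=2,suppress=True)
P,S=pose("side"),pose("scene")
def loc(p,uv,z): w=onz(p,uv,z)[:,:2]-O; return np.c_[w@N,w@L]
print("scene board",loc(S,[(418.8,196.6),(366.4,215.4)],92)," flat",loc(S,[(420,200),(369.6,217)],86))
print("side board",loc(P,[(301.6,326),(308,326.4)],92)," flat",loc(P,[(298.4,326.6)],86))
f0=np.array(open("z.txt").read().split()[1:],float)
robot.move_linear(tgt(-16.7,0,43.3),10); f,p,t=favg(); print(f-f0,p,t)
z=43.3
robot.move_linear(tgt(-18,0,44.2),10); f,p,t=favg(); print(f-f0,p,t)
cv2.imwrite("pics/scene_k.png",robot.capture("scene")[:,:,::-1]); 
for m in("scene","side"):
    a=cv2.imread(f"pics/{m}_g.png"); X=[[*(O+x*N+y*L),zz] for x,y,zz in((-16.7+7.5,100,92),(-16.7+7.5,-100,92))]
    print(m,proj(pose(m),X))
```

```text
scene board [[  -9.53   97.92]
 [  -8.29 -103.72]]  flat [[  0.81  95.93]
 [ -3.1  -94.83]]
side board [[-12.48  98.36]
 [-27.75  96.95]]  flat [[-4.06 97.13]]
[-0.18 -0.21 -0.09] [-16.55  -0.03  43.16] 15.7
[-0.21 -0.47 -0.06] [-17.99   0.01  44.22] 16.1417
scene [[419.38 196.47]
 [367.25 214.88]]
side [[300.11 326.36]
 [316.36 265.27]]
```

```bash
cat >> h.py <<'E'
def prof(n,img,x,z,y0,y1):
    """lateral position of strongest colour step along flat-y at fixed x,z"""
    ys=np.arange(y0,y1,.25); X=[[*(O+x*N+y*L),z] for y in ys]
    uv=proj(pose(n),X).astype(np.float32)
    s=cv2.remap(cv2.GaussianBlur(img,(0,0),.6),uv[:,0].reshape(1,-1),uv[:,1].reshape(1,-1),cv2.INTER_LINEAR)[0].astype(float)
    h=10; d=np.abs(s[2*h:]-s[:-2*h]).sum(1); i=d.argmax(); w=slice(max(0,i-12),i+13)
    return (ys[h:-h][w]*d[w]).sum()/d[w].sum(), d[i]
E
python3 - <<'E'
from h import *
a=cv2.imread("pics/scene_k.png");g=cv2.imread("pics/scene_g.png");s=cv2.imread("pics/side_g.png")
for nm,im,xc,zt in(("k",a,-18,93.1),("g",g,-16.7,92)):
    for dx in(-3,0,3): print("board",nm,dx,[np.round(prof("scene",im,xc+dx,zt,*r),1) for r in((85,115),(-115,-85))])
    for x in(8,15,22,30,45): print("flat",nm,x,[np.round(prof("scene",im,x,86,*r),1) for r in((92,112),(-112,-92))])
for dx in(-3,0,3): print("side board",dx,np.round(prof("side",s,-16.7+dx,92,85,115),1))
for x in(8,15,22,30,45): print("side flat",x,np.round(prof("side",s,x,86,92,112),1))
E
```

```text
board k -3 [array([100.5,  87. ]), array([-98.8, 112. ])]
board k 0 [array([99.6, 99. ]), array([-100.2,  115. ])]
board k 3 [array([ 99.2, 122. ]), array([-100.4,  106. ])]
flat k 8 [array([101.1,  85. ]), array([-99.6, 119. ])]
flat k 15 [array([100.9,  74. ]), array([-100.2,  119. ])]
flat k 22 [array([101.5,  78. ]), array([-100.,  119.])]
flat k 30 [array([100.4,  70. ]), array([-99.6, 124. ])]
flat k 45 [array([100.9,  72. ]), array([-100.5,  124. ])]
board g -3 [array([100.8,  77. ]), array([-99.2, 102. ])]
board g 0 [array([101.4,  90. ]), array([-98.7, 113. ])]
board g 3 [array([100.4, 106. ]), array([-100.6,  100. ])]
flat g 8 [array([101.1,  84. ]), array([-100.,  121.])]
flat g 15 [array([101.9,  76. ]), array([-99.8, 121. ])]
flat g 22 [array([101.7,  80. ]), array([-100.4,  120. ])]
flat g 30 [array([100.4,  70. ]), array([-99.5, 124. ])]
flat g 45 [array([101.3,  73. ]), array([-100.5,  124. ])]
side board -3 [ 96.7 134. ]
side board 0 [ 96.8 144. ]
side board 3 [ 96.6 158. ]
side flat 8 [ 97.9 146. ]
side flat 15 [ 97.5 140. ]
side flat 22 [ 97.7 168. ]
side flat 30 [ 97.9 138. ]
side flat 45 [ 98.3 153. ]
```

Flush to within about 0.7 mm; I'll shift by that much. Then press gently and push under force control.

Run:
```python
from h import *
np.set_printoptions(precision=2,suppress=True)
f0=np.array(open("z.txt").read().split()[1:],float)
x,y,z=-18.,.7,43.2
robot.move_linear(tgt(x,y,z),15); f,p,t=favg(); print(f-f0,p,t)
for i in range(8):
    if (f-f0)[2]>1.5: break
    z-=.1; robot.move_linear(tgt(x,y,z),10); f,p,t=favg(); print("z",z,f-f0,p)
for i in range(14):
    fz=(f-f0)[2]; z+= .08 if fz>4 else (-.06 if fz<1.2 else 0)
    x+=2 if x<-10 else 1
    robot.move_linear(tgt(x,y,z),15); f,p,t=favg(); print(round(x,1),round(z,2),f-f0,p,round(t,1))
    if (f-f0)[0]<-8 or t>28: break
print(x,y,z)
open("xyz.txt","w").write(f"{x} {y} {z}")
```

```text
[-0.38 -0.51 -0.38] [-18.04   0.73  43.14] 16.575
z 43.1 [-0.2  -0.3   0.06] [-18.     0.71  43.1 ]
z 43.0 [-0.7  -0.09  2.43] [-17.99   0.7   43.08]
-16.0 43.0 [-2.59 -0.44  5.55] [-16.16   0.72  43.06] 17.8
-14.0 43.08 [-0.45 -0.11  2.43] [-13.64   0.73  43.08] 18.2
-12.0 43.08 [-1.95 -0.23  4.19] [-12.12   0.7   43.07] 18.6
-10.0 43.16 [-0.28 -0.6   0.15] [-9.58  0.66 43.09] 19.0
-9.0 43.1 [-1.16 -0.03  1.63] [-9.05  0.68 43.08] 19.4
-8.0 43.1 [ 0.27 -0.39  0.41] [-7.74  0.71 43.09] 19.8
-7.0 43.04 [-3.03 -0.6   4.34] [-7.3   0.69 43.07] 20.2
-6.0 43.12 [-2.98 -0.34  3.71] [-6.12  0.69 43.07] 20.5
-5.0 43.12 [-4.65 -0.19  4.92] [-5.2   0.71 43.08] 20.9
-4.0 43.2 [-4.59 -0.22  2.65] [-4.18  0.68 43.08] 21.3
-3.0 43.2 [-5.09 -0.18  2.58] [-3.27  0.69 43.08] 21.7
-2.0 43.2 [-5.9   0.19  3.32] [-2.48  0.7  43.08] 22.1
-1.0 43.2 [-7.2  -0.1   4.21] [-1.77  0.69 43.08] 22.5
0.0 43.28 [-7.73 -0.25  4.07] [-0.96  0.68 43.07] 22.8
0.0 0.7 43.27999999999999
```

Run:
```python
from h import *
np.set_printoptions(precision=2,suppress=True)
f0=np.array(open("z.txt").read().split()[1:],float)
x,y,z=map(float,open("xyz.txt").read().split())
f,p,t=favg(5)
for i in range(12):
    fz=(f-f0)[2]; z+= .06 if fz>4 else (-.06 if fz<1.5 else 0)
    if p[0]>=3.7: break
    x+=np.clip(4.1-p[0],.3,1)
    robot.move_linear(tgt(x,y,z),12); f,p,t=favg(); print(round(x,1),round(z,2),f-f0,p,round(t,1))
open("xyz.txt","w").write(f"{x} {y} {z}")
robot.dwell(.6); f,p,t=favg(); print(f-f0,p,t)
I={m:robot.capture(m)[:,:,::-1].copy() for m in("scene","side","wrist")}
for m in I: cv2.imwrite(f"pics/{m}_p.png",I[m])
g=cv2.imread("pics/scene_g.png")
# carriage: shift of flat features along flat x, before/after, by phase correlation of rectified top planes
def rect(n,img,z,x0,x1,y0,y1):
    xs=np.arange(x0,x1,.5);ys=np.arange(y0,y1,.5);XX,YY=np.meshgrid(xs,ys)
    W=O+XX.reshape(-1,1)*N+YY.reshape(-1,1)*L
    uv=proj(pose(n),np.c_[W,np.full(len(W),z)]).astype(np.float32).reshape(*XX.shape,2)
    return cv2.cvtColor(cv2.remap(img,uv[...,0],uv[...,1],cv2.INTER_LINEAR),cv2.COLOR_BGR2GRAY).astype(np.float32)
def step(n,img,ylist,x0,x1):  # far edge of far board top at z 86
    r=rect(n,cv2.GaussianBlur(img,(0,0),.6),86,x0,x1,*ylist).mean(0); return r
for n in("scene","side"):
    b=cv2.imread(f"pics/{n}_g.png")
    for reg in((150,235,-60,60),(165,225,-90,90)):
        A=rect(n,b,86,*reg);B=rect(n,I[n],86,*reg)
        print(n,reg,np.array(cv2.phaseCorrelate(A,B,cv2.createHanningWindow(A.shape[::-1],cv2.CV_32F))[0])*.5)
b=I["side"];a=I["scene"]
up=lambda i,x,y,w=60,h=45:cv2.resize(i[y:y+h,x:x+w],(400,300),interpolation=cv2.INTER_CUBIC)
s=proj(pose("side"),[[*(O+12*N+100*L),86]])[0].astype(int);q=proj(pose("scene"),[[*(O+12*N+k*L),86] for k in(100,-100)]).astype(int)
v=np.vstack([np.hstack([up(b,s[0]-30,s[1]-20),up(a,q[0][0]-30,q[0][1]-20)]),np.hstack([cv2.resize(I["wrist"],(400,300)),up(a,q[1][0]-30,q[1][1]-20)])])
cv2.imwrite("pics/final.png",v)
```

```text
1.0 43.28 [-8.69  0.23  5.05] [-0.32  0.68 43.08] 23.3
2.0 43.34 [-9.51  0.14  5.3 ] [ 0.44  0.68 43.08] 23.7
3.0 43.4 [-10.27   0.28   5.21] [ 1.17  0.69 43.09] 24.1
4.0 43.46 [-10.78   0.06   5.64] [ 1.89  0.68 43.09] 24.5
5.0 43.52 [-11.83   0.05   5.61] [ 2.6   0.68 43.09] 24.8
6.0 43.58 [-12.23   0.58   6.25] [ 3.33  0.67 43.1 ] 25.2
6.8 43.64 [-13.21   0.36   6.21] [ 3.82  0.68 43.1 ] 25.6
[-13.03   0.17   6.09] [ 3.83  0.68 43.09] 26.3417
scene (150, 235, -60, 60) [ 9.94 -0.08]
scene (165, 225, -90, 90) [ 9.88 -0.1 ]
side (150, 235, -60, 60) [10.42  1.92]
side (165, 225, -90, 90) [10.38  1.82]
```

View pics/final.png

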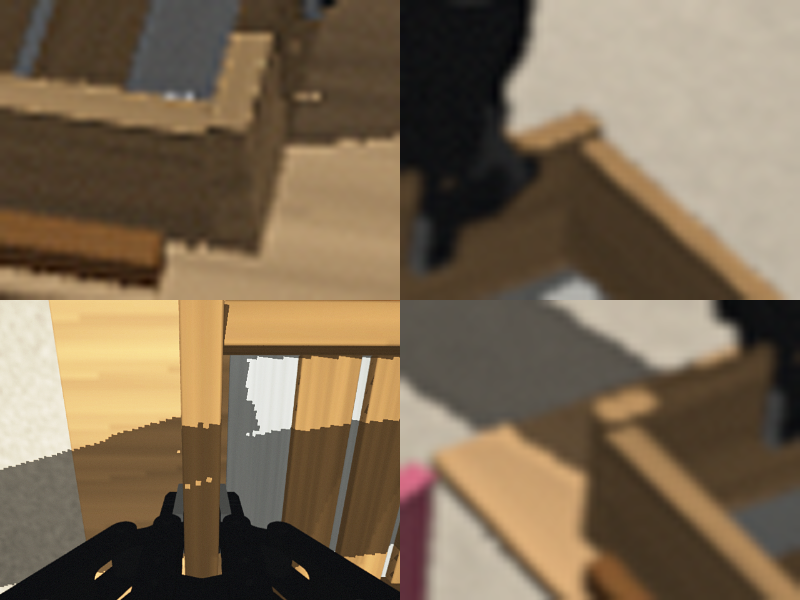

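Run:
```python
from h import *
np.set_printoptions(precision=2,suppress=True,linewidth=250)
a=cv2.imread("pics/wrist_p.png");g=cv2.cvtColor(a,cv2.COLOR_BGR2GRAY)
for r in range(0,90,10): print(r,g[r,344:384:2])
o=robot.get_obs();P=pose("wrist",o);print(o['time_s'],np.degrees(o['eef_rot'][2])-97)
def loc(uv,z): w=onz(P,uv,z)[:,:2]-O; return np.c_[w@N,w@L]
E=[]
for r in range(5,300,8):
    d=np.abs(cv2.GaussianBlur(g,(0,0),1)[r].astype(float)); dd=np.diff(d)
    E.append((r,272+np.abs(dd[272:310]).argmax(),335+np.abs(dd[335:370]).argmax()))
E=np.array(E); print(E[::3].T)
for k in(1,2):
    w=loc(E[:,[k,0]],92); l=cv2.fitLine(w.astype(np.float32),cv2.DIST_HUBER,0,.01,.01).ravel(); print("edge yaw rel flat",np.degrees(np.arctan(l[0]/l[1])),l[2:])
for n in("scene","side"):
    im=cv2.imread(f"pics/{n}_p.png")
    for dx in(-3,0,3): print(n,"board",np.round([prof(n,im,3.2+dx,92,85,115)[0],prof(n,im,3.2+dx,92,-115,-85)[0]],1),"flat",np.round([prof(n,im,30+5*dx,86,92,112)[0],prof(n,im,30+5*dx,86,-112,-92)[0]],1))
```

```text
0 [177 177 180 181 182 181 145  99 157 121 124 126 126 127 126 125 123 124 124 125]
10 [176 178 177 183 183 182 142  71  65  77  72  84 169 170 166 166 166 168 168 165]
20 [177 178 179 182 183 176 138  66  73  75  77 177 176 172 173 170 174 175 172 171]
30 [176 179 179 180 183 174 139  70  74  72 184 177 178 177 176 177 180 179 178 180]
40 [176 177 175 183 184 171 132  70  73  89 178 174 173 178 177 175 177 177 175 179]
50 [177 178 182 182 183 165 131  68  81 177 173 175 176 175 175 174 174 174 174 176]
60 [179 177 178 186 185 165 126  64 179 175 174 174 174 176 172 175 175 177 174 176]
70 [180 182 182 185 185 158 115  75 168 161 156 159 158 159 159 160 157 156 159 157]
80 [181 180 183 184 185 156 102  53  60  56  56  62  56  57  58  60  58  57  57  55]
26.4917 0.021487764546236576
[[  5  29  53  77 101 125 149 173 197 221 245 269 293]
 [284 285 286 286 287 287 288 288 290 290 282 290 295]
 [356 363 360 355 354 353 353 352 351 353 363 362 362]]
edge yaw rel flat -0.025931723 [-4.14 73.26]
edge yaw rel flat -0.35679972 [10.69 65.25]
scene board [102.5 -98.6] flat [ 101.1 -100.2]
scene board [102.2 -99.2] flat [ 100.4 -100. ]
scene board [100.5 -99. ] flat [ 101.1 -100.6]
side board [  97.9 -105.4] flat [  96.8 -107.9]
side board [  97.5 -103.7] flat [ 97.7 -99.1]
side board [ 97.6 -97.2] flat [ 98.3 -96.8]
```

Final view: the board closes the open end, with ends in line with the side boards at both sides (within 1 mm numerically). It is square to 0.03°, and the dark wedge on the side-board top is the board's shadow. The carriage reads about 10–10.7 mm, so I trim by about 0.6 mm, hold, check and hand in.

Run:
```python
from h import *
np.set_printoptions(precision=2,suppress=True)
f0=np.array(open("z.txt").read().split()[1:],float)
x,y,z=map(float,open("xyz.txt").read().split())
robot.move_linear(tgt(x+.8,y,z),5)
for i in range(3):
    robot.dwell(.8); f,p,t=favg(); o=robot.get_obs(); print(f-f0,p,t,o['gripper_width'],o['finger_force'])
robot.finish_job()
```

```text
[-13.81   0.25   6.35] [ 4.37  0.68 43.1 ] 27.7333 0.16526978872808712 59.524717926979065
[-13.89   0.3    6.53] [ 4.36  0.67 43.11] 28.6667 0.16529820441249388 59.52392041683197
[-13.82   0.26   6.35] [ 4.36  0.68 43.1 ] 29.6 0.17070186137991708 59.52407240867615
the job is handed in; nothing more can be done
```

The end board is on edge on the deck, flat against both side boards, with its ends flush to within about 1 mm. I held the push steady for over 2 s and handed in at about 30 s, still gripping and pushing. My estimate is about 11 N, with the carriage in about 10.5–11.3 mm; the wrist read 13.8 N, and I put the difference down to friction on the deck.

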